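Tip the centrifuge balance weights out of the spares organiser

ROBOT

A 6-joint arm with a two-finger parallel gripper is mounted at the origin on the work surface. World frame = base frame: x ahead of the robot, y to its left, z up, the work surface at z = 0. Lengths are in m, angles in degrees, forces in N, time in s.
With the tool pointing down it reaches from about 0.4 to 0.825 m from the base axis. Payload 7 kg.
Tool frame: the origin (TCP) lies at the very end of the fingers, on their centre line; the grasp point (between the pads) lies 19 mm behind it; z points along the fingers, y is the line along which they close (so a half turn about z gives the same grasp; the last joint's range is limited). The gripper opens to 88 mm and grips with 3 to 60 N. Pads are 19 mm wide; open, the fingers measure 130 mm over their backs; the gripper's body (78 mm by 193 mm) begins 47 mm behind the grasp point.
Start: joints at [-57.233, 20.546, 0.682, 0, -70.136, -16.507], TCP at [0.189, -0.648, 0.227] pointing down, gripper open.
Joint ranges: [-176.03, 176.03], [-82.01, 121.73], [-58.28, 71.71], [-173.87, 95.51], [-174.79, -0.11], [-173.66, 173.66]. Speed limits (degrees/s): [136.94, 136.94, 172.46, 180, 180, 180].

INTERFACE

Orientations are given as [roll, pitch, yaw] about the fixed x, y, z axes, in that order (R = Rz(yaw) Ry(pitch) Rx(roll)).
In Python, from plant import r gives the robot as it stands. The module is installed in compiled form; this text tells all that it offers.
- The arm moves only by the tool jog_arm, never from a script. Its arguments are lists of equal length, an entry for each row: "travel": the shift along the tool's x, y, z each as a share of 50 cm, from -1 to 1, a list of three; "dr": the turn, a rotation vector about the tool's x, y, z each as a share of 360 degrees, from -1 to 1, a list of three; "claw": the opening, from 0 (shut) to 1 (fully open). A call has exactly 10 rows; each row is the pose to reach, as a shift and turn from the pose commanded when the call began, along the tool's axes at that moment, turning the shorter way round; what a row does not reach only later rows make up. A row lasts 1/8 s, in which the tool goes at most 62.5 mm and 10.7 degrees, less where a joint would pass 70% of its speed; a pose out of reach is approached as far as the arm can. A call with a number of a shift or a turn outside -1 to 1 is refused whole. A call with a gripper value outside its range is refused whole. The fingers move at their own pace and stop on an object; "newtons" is the grip in N (left out, the last holds). Time passes only in rows, so rows that repeat a pose let the fingers close, or fill a call up. It gives the time, the measured TCP pose, the force, the opening and the grip force at its end, in the units of the state.
- r.get_state(): the state, without advancing time (a new reading comes with each control period).
- r.capture(name): name is "side" or "top" or "wrist"; returns a dict with "pixels" (420x560x3 uint8, red, green, blue), "range_z" (420x560 float32, m along the optical axis (not along the pixel's ray), 0 where there is no reading), "fx", "fy", "cx", "cy" (pixels), "position" and "attitude" of the camera in the world; the wrist camera has in their place "hand_eye" (4x4, takes a point from camera to tool coordinates, whose origin is the TCP and whose axes are the flange's). Camera axes: x right, y up, looking along -z (the intrinsics and any distortion apply to the point x, -y, -z); pixel columns grow to the right and rows downward; lengths in m; the calibration is good to about 2 mm. A picture is of the moment at which its call begins: read the wrist's pose just before it.
- r.close_job(): hands the job in; it is judged then, once.
Trained networks look in the newest picture that a camera, given by its name, has taken for a name from the list of things; names that differ only in an ending like _2 or _b are one class to them, and where a whole thing is asked for, a point or a joint stands for the part that bears it (a point fixed in the world has none). Each returns a list of dicts, best first, with "conf" (0 to 1); they miss things now and then, are a little off and sometimes report something else, mostly with a low value. They report only what shows in the picture. A call takes as long as a camera call. They do not tell look-alikes from the thing itself.
- r.boxes_of(name, camera): "extent" ([left, top, right, bottom] in pixels, round what is visible of it).
- r.regions_of(name, camera): "pixels" (420x560 bool, what is visible of it) and "extent" ([left, top, right, bottom] in pixels, round what is visible of it).
- r.tip_of(name, camera): "at" ([column, row] in pixels: a listed point, or the origin of a listed thing).
The state is a dict: "time_s": time; "joints": joint angles; "qd": joint speeds; "joint_torque": joint torques, N m; "tcp_pos": TCP position; "eef_rot": TCP orientation; "contact_force": force on the tool from outside, world axes, zero at the start; "moment": the same for the moment, N m; "gripper_width": finger opening in m; "gripper_force": force on a finger pad.
Only numpy, scipy, OpenCV 4.12 (cv2) and the standard library are available. Lean on these libraries where they do the work, as an engineer would, in place of code of your own. Each camera call takes 0.05 s, during which the arm holds its last target. There are 200 camera calls.

TASK

Lift the divided spares organiser and tilt it over the steel dish toward the corner with the three round balance weights, so that all three slide out into the dish and every other part stays in its own compartment; do not touch the weights with the gripper. Then set the organiser back upright on its rubber mat, roughly centred, and let go. Do not shove the dish about and leave the bottle and the tip box alone.

Things in the scene. Friction and masses are not known exactly. Their poses are not given: they have to be found in the camera images.
- organiser: white plastic divided tray, 150 x 150 mm, corners cut off at 45 degrees (42 mm along each side). Origin: centre of underside; x, y square to its sides, z up. Floor 4 mm. Cross of dividers along its x and y axes and outer walls on the four straight sides only, all 28 mm high, 4 mm thick: four compartments, one per corner. Loose, 0.24 to 0.43 kg empty, 0.17 kg of parts. Starts on the mat, turned any way
- grip_post (a point): top centre of the organiser's carrying post: square, 26 x 26 mm, sides parallel to the organiser's x and y, standing in its very centre, top 102 mm above the organiser's underside and 74 mm above its rim. Axes as the organiser's
- pour_lip (a point): middle of the pour lip of the weights' compartment, (54, 54, 4) mm in the organiser's frame: the cut corner has no wall, so it is a 59 mm wide opening flush with the floor. The other three compartments have the same open lip at their corners. Tilted straight toward one lip, only that compartment empties; tilted another way, parts can leave by their own lips. Axes as the organiser's
- mat: black rubber mat, fixed, 190 x 190 x 3 mm, flat on the bench under the organiser. Origin: centre of its underside; the organiser goes back on it
- dish: open stainless-steel dish, loose, 0.6 kg, 200 (its x) x 160 (its y) x 35 mm high, walls and floor 3 mm, empty at the start. Origin: centre of its underside
- weight1: one of the three balance weights: round flat plain steel disc, 18 mm across, 10 mm thick, 16 to 26 g, lying flat in the compartment at the organiser's (+x, +y) corner at the start. It only slides, at a tilt of about 22 to 40 degrees depending on a friction not known beforehand: tilt slowly, watch or feel it go. The three can jam in the lip: rock the tilt a little to either side. Origin: centre of its underside
- weight2: one of the three balance weights: round flat plain steel disc, 18 mm across, 10 mm thick, 16 to 26 g, lying flat in the compartment at the organiser's (+x, +y) corner at the start. It only slides, at a tilt of about 22 to 40 degrees depending on a friction not known beforehand: tilt slowly, watch or feel it go. The three can jam in the lip: rock the tilt a little to either side. Origin: centre of its underside
- weight3: one of the three balance weights: round flat plain steel disc, 18 mm across, 10 mm thick, 16 to 26 g, lying flat in the compartment at the organiser's (+x, +y) corner at the start. It only slides, at a tilt of about 22 to 40 degrees depending on a friction not known beforehand: tilt slowly, watch or feel it go. The three can jam in the lip: rock the tilt a little to either side. Origin: centre of its underside
- nut1: one steel hexagon nut (22 mm across flats, 11 mm thick, 26 g) from the compartment at the organiser's (-x, +y) corner, where there are two; must stay there. Origin: centre of its underside
- nut2: one steel hexagon nut (22 mm across flats, 11 mm thick, 26 g) from the compartment at the organiser's (-x, +y) corner, where there are two; must stay there. Origin: centre of its underside
- foot1: one square black rubber machine foot (20 x 20 x 12 mm, 14 g) from the compartment at the organiser's (+x, -y) corner, where there are two; must stay there. Origin: centre of its underside
- foot2: one square black rubber machine foot (20 x 20 x 12 mm, 14 g) from the compartment at the organiser's (+x, -y) corner, where there are two; must stay there. Origin: centre of its underside
- clip1: one flat aluminium bar clip (30 x 11 x 9 mm, 15 g) from the compartment at the organiser's (-x, -y) corner, where there are two; must stay there. Origin: centre of its underside
- clip2: one flat aluminium bar clip (30 x 11 x 9 mm, 15 g) from the compartment at the organiser's (-x, -y) corner, where there are two; must stay there. Origin: centre of its underside
- bottle: bystander: clear bottle with white cap, 64 mm across, 170 mm high, behind the work; leave it alone. Origin: centre of its underside
- tipbox: bystander: clear box with green lid, 114 x 84 x 70 mm; leave it alone. Origin: centre of its underside
Mind the look-alikes: they are no part of the job. What is shaped like the nut1 but green is not meant.

How it is judged:
By the outcome, as a careful person would: the job done as asked, in the order asked, and still so for the second after the job is handed in, with the robot touching nothing.
It also fails if it takes over 69 s, if anything falls off the work surface, if the arm or the gripper's body presses on something with over 40 N, if the wrist force passes 120 N, or if a joint passes its speed limit or range.

## Working session

There is one attempt and no reset: what is moved stays moved. The work goes in short steps, Python scripts to look and compute and a tool call to move; the robot and the scene stay as the last step left them, time stands still between calls to the robot, and variables do not carry over. Pictures are saved under pics/ and viewed, at most 10 in all, crops included, and the job is handed in when it is done.

Besides the shell and the picture viewer there is one more tool, called after "Call:" as name(argument=value, ...) on one line, values as JSON. jog_arm: Moves the arm, as the interface text tells. Its arguments: {"type":"object","properties":{"travel":{"type":"array"},"dr":{"type":"array"},"claw":{"type":"array"},"newtons":{"type":"number"}},"required":["travel","dr","claw"]}

```bash
mkdir -p pics; cat > h.py <<'E'
import numpy as np, cv2
from scipy.spatial.transform import Rotation as R
from plant import r
def att(c):
    a=np.array(c["attitude"],float)
    return a if a.shape==(3,3) else R.from_euler('xyz',a.ravel(),degrees=True).as_matrix() if a.size==3 else None
def toW(c,u,v,z):
    p=np.array([(u-c["cx"])/c["fx"]*z,-(v-c["cy"])/c["fy"]*z,-z])
    return att(c)@p+np.array(c["position"])
def ray(c,u,v,h):
    d=toW(c,u,v,1.)-np.array(c["position"]); p=np.array(c["position"]); return p+d*(h-p[2])/d[2]
def save(c,n,crop=None,s=1):
    im=c["pixels"][:,:,::-1]
    if crop: im=im[crop[1]:crop[3],crop[0]:crop[2]]
    cv2.imwrite("pics/"+n,cv2.resize(im,None,fx=s,fy=s,interpolation=cv2.INTER_CUBIC))
E
python3 - <<'E'
from h import *
c=r.capture("top"); print({k:v for k,v in c.items() if k not in("pixels","range_z")}); save(c,"top.png",s=1.4)
for n in ["organiser","mat","dish","weight1","nut1","foot1","clip1","bottle","tipbox"]:
    print(n,[(np.round(b["extent"]).tolist(),round(b["conf"],2)) for b in r.boxes_of(n,"top")])
for n in ["grip_post","pour_lip","organiser","dish","mat"]:
    print(n,[(np.round(b["at"],1).tolist(),round(b["conf"],2)) for b in r.tip_of(n,"top")])
c=r.capture("side"); print({k:v for k,v in c.items() if k not in("pixels","range_z")}); save(c,"side.png",s=1.4)
print(r.get_state())
E
```

```text
{'fx': 521.4304041445025, 'fy': 521.4304041445025, 'cx': 282.0698977262271, 'cy': 209.7644642819866, 'position': array([ 0.37588912, -0.03291366,  0.99256292]), 'attitude': array([ 10.84596786,   1.45232825, -91.16652198])}
organiser [([129.0, 161.0, 212.0, 244.0], 0.81)]
mat [([113.0, 148.0, 235.0, 262.0], 0.95)]
dish [([320.0, 146.0, 432.0, 274.0], 0.7)]
weight1 [([160.0, 215.0, 171.0, 225.0], 0.63), ([164.0, 227.0, 175.0, 237.0], 0.45)]
nut1 [([192.0, 194.0, 202.0, 207.0], 0.69), ([255.0, 199.0, 264.0, 211.0], 0.42)]
foot1 [([138.0, 183.0, 153.0, 196.0], 0.63), ([136.0, 198.0, 150.0, 212.0], 0.62)]
clip1 [([166.0, 167.0, 182.0, 179.0], 0.56)]
bottle [([253.0, 94.0, 291.0, 151.0], 0.61)]
tipbox [([248.0, 279.0, 300.0, 352.0], 0.64)]
grip_post [([152.8, 194.2], 0.62)]
pour_lip [([160.2, 242.0], 0.84)]
organiser [([171.5, 203.6], 0.63)]
dish [([372.4, 211.8], 0.87)]
mat []
{'fx': 470.64223738675474, 'fy': 470.64223738675474, 'cx': 278.47296844317077, 'cy': 201.8292076015016, 'position': array([0.31997626, 0.680484  , 0.54325269]), 'attitude': array([  56.62653741,   -0.3820446 , -160.80896947])}
{'time_s': 0.8, 'joints': array([-5.72350622e+01,  2.05455891e+01,  6.83034854e-01, -1.20069868e-03,
       -7.01358207e+01, -1.65082577e+01]), 'qd': array([-0.12731751, -0.09718672, -0.11502916, -0.10280479, -0.01108438,
       -0.1373372 ]), 'joint_torque': array([ 1.91360323e-04, -5.82278967e+01,  2.93294674e+01,  7.00220346e+00,
        1.26651107e-02,  1.95057828e-05]), 'tcp_pos': array([ 0.18896261, -0.64799499,  0.22657436]), 'eef_rot': array([-1.79998763e+02,  1.54448124e-03, -1.63743728e+02]), 'contact_force': array([-0.04538141, -0.39884457, -0.46110908]), 'moment': array([-0.01783088,  0.06005966, -0.0016627 ]), 'gripper_force': 0.0, 'gripper_width': 0.08741749736815145}
```

View pics/top.png

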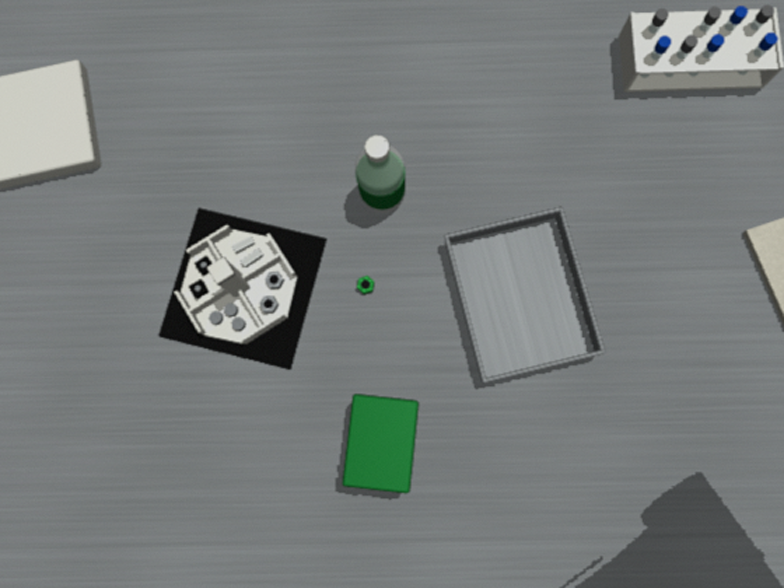

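View pics/side.png

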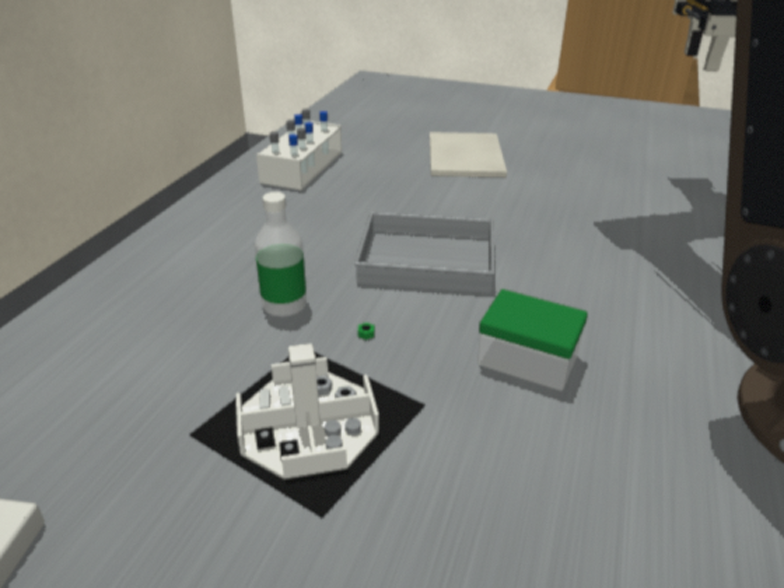

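Top view (original pixels): organiser around (170,203) on the mat. The round grey weights are at (154,226), (165,220) and (170,231), beside the lip at about (160,242). The feet are at (144,197), the clips at (177,178) and the nuts at (195,205). The dish is at (373,212), the bottle at (272,125) and the tip box at (273,316).
Look-alikes: a green nut at (261,203) and the pale pads and rack at the edges. None resembles the organiser.

```bash
python3 - <<'E'
from h import *
c=r.capture("top"); save(c,"crop.png",(110,140,240,270),5)
v,u=np.mgrid[0:420,0:560]; z=c["range_z"]; A=att(c)
P=np.stack([(u-c["cx"])/c["fx"]*z,-(v-c["cy"])/c["fy"]*z,-z],-1)@A.T+c["position"]; ok=z>0
def sel(u0,v0,u1,v1,z0,z1):
    m=ok&(u>=u0)&(u<=u1)&(v>=v0)&(v<=v1)&(P[...,2]>z0)&(P[...,2]<z1); return P[m]
def rect(Q): 
    q=cv2.minAreaRect((Q[:,:2]*1000).astype(np.float32)); return np.round(q[0],1),np.round(q[1],1),round(q[2],1),len(Q),np.round(np.median(Q[:,2])*1000,1)
print("post",rect(sel(130,170,185,225,.095,.12)))
print("rim",rect(sel(115,150,225,260,.024,.04)))
print("tray",rect(sel(115,150,225,260,.0055,.04)))
print("dish",rect(sel(300,130,450,290,.026,.045)))
print("bottle",rect(sel(240,80,310,165,.03,.2)));print("tip",rect(sel(235,270,310,360,.055,.09)))
for n in ["mat","organiser"]:
    b=r.regions_of(n,"top")[0]; m=b["pixels"]; h=.003 if n=="mat" else .007
    ct=max(cv2.findContours(m.astype(np.uint8),0,1)[0],key=cv2.contourArea)[:,0]
    print(n,rect(np.array([ray(c,a,d,h) for a,d in ct])))
for n,h in [("pour_lip",.007),("grip_post",.105),("organiser",.003),("mat",.003),("dish",0)]:
    print(n,[np.round(ray(c,*b["at"],h)*1000) for b in r.tip_of(n,"top")])
for n in ["weight1","nut1","foot1","clip1"]:
    print(n,[np.round(ray(c,(e[0]+e[2])/2,(e[1]+e[3])/2,.015)*1000) for e in [b["extent"] for b in r.boxes_of(n,"top")]])
E
```

```text
post (array([582.5, 204.1]), array([25.8, 26.5]), 30.4, 235, np.float64(105.6))
rim (array([583.2, 205. ]), array([152.2, 150.5]), 31.6, 739, np.float64(31.5))
tray (array([581.4, 205.5]), array([212.9, 218.9]), 87.6, 5397, np.float64(9.3))
dish (array([ 557.6, -183.4]), array([206.1, 166.7]), 12.4, 1458, np.float64(36.8))
bottle (array([709.6,   2. ]), array([57. , 64.4]), 9.4, 1439, np.float64(115.3))
tip (array([366.3,   8.4]), array([ 84. , 114.1]), 82.7, 3198, np.float64(70.7))Traceback (most recent call last):
  File "<stdin>", line 15, in <module>
IndexError: list index out of range
```

View pics/crop.png

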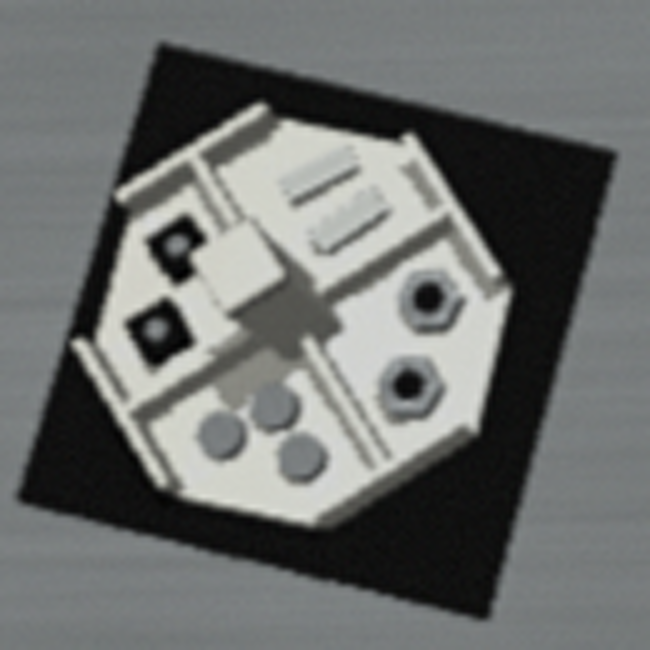

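Close crop: weights at crop (222,435), (275,405) and (302,457), in the lower compartment whose lip faces image-down. Going anticlockwise come nuts, clips and feet, as described. So the organiser yaw is about 121° and the lip azimuth about 166°.

Call:
jog_arm(travel=[[-0.74,0.85,0],[-0.74,0.85,0],[-0.74,0.85,0],[-0.74,0.85,0],[-0.74,0.85,0],[-0.74,0.85,0],[-0.74,0.85,0],[-0.74,0.85,0],[-0.74,0.85,0],[-0.74,0.85,0]], dr=[[0,0,-0.04],[0,0,-0.04],[0,0,-0.04],[0,0,-0.04],[0,0,-0.04],[0,0,-0.04],[0,0,-0.04],[0,0,-0.04],[0,0,-0.04],[0,0,-0.04]], claw=[1,1,1,1,1,1,1,1,1,1])

```text
time_s: 2.15
tcp_pos: [0.4269, -0.133, 0.227]
eef_rot: [-180.0, 0.1, -149.0]
contact_force: [-0.1, -0.6, 0.5]
gripper_width: 0.0877
gripper_force: 0.0
```

```bash
cat >> h.py <<'E'
def go(p,yaw=None):
    s=r.get_state(); M=R.from_euler('xyz',s["eef_rot"],degrees=True)
    print("t",s["time_s"],"tcp",s["tcp_pos"],s["eef_rot"],"F",s["contact_force"],"w",s["gripper_width"],s["gripper_force"],"j",np.round(s["joints"],1))
    print("travel",np.round(M.inv().apply(np.array(p)-s["tcp_pos"])/.5,4))
    if yaw is not None: print("dr",np.round((M.inv()*R.from_euler('xyz',[180,0,yaw],degrees=True)).as_rotvec()/2/np.pi,4))
E
python3 -c "
from h import *
go([.5828,.2043,.2],-149)"
```

```text
t 2.15 tcp [ 0.4268554  -0.13299091  0.2269799 ] [-1.79974268e+02  7.42322475e-02 -1.48996321e+02] F [-0.09408086 -0.55578709  0.53301856] w 0.08770491907962795 0.0 j [  8.1  -1.6 -26.5  -0.  -65.  -67.1]
travel [-0.6147  0.4176  0.0546]
dr [-0.0001  0.0002  0.    ]
```

Call:
jog_arm(travel=[[-0.615,0.418,0.055],[-0.615,0.418,0.055],[-0.615,0.418,0.055],[-0.615,0.418,0.055],[-0.615,0.418,0.055],[-0.615,0.418,0.055],[-0.615,0.418,0.055],[-0.615,0.418,0.055],[-0.615,0.418,0.055],[-0.615,0.418,0.055]], dr=[[0,0,0],[0,0,0],[0,0,0],[0,0,0],[0,0,0],[0,0,0],[0,0,0],[0,0,0],[0,0,0],[0,0,0]], claw=[1,1,1,1,1,1,1,1,1,1])

```text
time_s: 3.4
tcp_pos: [0.5831, 0.1991, 0.1997]
eef_rot: [180.0, 0.1, -149.4]
contact_force: [-0.1, -0.4, 0.5]
gripper_width: 0.0881
gripper_force: 0.0
```

```bash
python3 - <<'E'
from h import *
go([.5828,.2043,.055],-149)
s=r.get_state(); c=r.capture("wrist"); H=np.array(c["hand_eye"]); print(np.round(H,3)); save(c,"w1.png")
z=c["range_z"]; v,u=np.mgrid[0:420,0:560]
P=np.stack([(u-c["cx"])/c["fx"]*z,-(v-c["cy"])/c["fy"]*z,-z],-1)@H[:3,:3].T+H[:3,3]
W=P@R.from_euler('xyz',s["eef_rot"],degrees=True).as_matrix().T+s["tcp_pos"]
for a,b in((.095,.115),(.026,.036)):
    m=(z>0)&(W[...,2]>a)&(W[...,2]<b)&(abs(W[...,0]-.583)<.11)&(abs(W[...,1]-.204)<.11)
    Q=W[m]; print(len(Q), cv2.minAreaRect((Q[:,:2]*1000).astype(np.float32)) if len(Q)>5 else "", np.median(Q[:,2]))
E
```

```text
t 3.4 tcp [0.58306981 0.19913268 0.19974656] [ 1.79996027e+02  5.26848877e-02 -1.49407234e+02] F [-0.14325698 -0.42826565  0.50124569] w 0.08807413656740004 0.0 j [ 37.   16.1  -9.4   0.  -64.5 -96.4]
travel [-0.0045  0.0092  0.2895]
dr [ 0.      0.0001 -0.0011]
[[ 0.001  0.962  0.272  0.074]
 [ 1.    -0.001 -0.     0.001]
 [-0.     0.272 -0.962 -0.159]
 [ 0.     0.     0.     1.   ]]
1020 ((579.79931640625, 204.2006378173828), (26.029945373535156, 25.91399574279785), 31.42482566833496) 0.10526759186643539
2057 ((580.365234375, 204.490478515625), (150.54013061523438, 150.15455627441406), 31.78887176513672) 0.031323377160582894
```

View pics/w1.png

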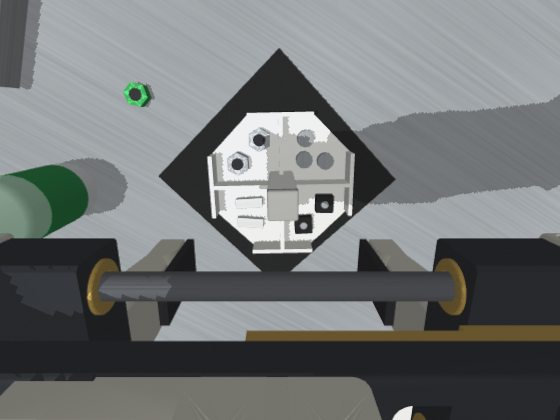

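Wrist view: the post is at (283,195) between the open fingers, weights at (305,137), (304,159) and (325,160). The green nut look-alike is at (137,94), off the mat. The fit is good to about 2 mm, so I descend.

Call:
jog_arm(travel=[[0,0.009,0.05],[0,0.009,0.1],[0,0.009,0.15],[0,0.009,0.19],[0,0.009,0.225],[0,0.009,0.25],[0,0.009,0.27],[0,0.009,0.285],[0,0.009,0.289],[0,0.009,0.289]], dr=[[0,0,-0.0024],[0,0,-0.0024],[0,0,-0.0024],[0,0,-0.0024],[0,0,-0.0024],[0,0,-0.0024],[0,0,-0.0024],[0,0,-0.0024],[0,0,-0.0024],[0,0,-0.0024]], claw=[1,1,1,1,1,1,1,1,1,1])

```text
time_s: 4.7
tcp_pos: [0.581, 0.2042, 0.0548]
eef_rot: [-180.0, 0.0, -148.5]
contact_force: [-0.1, -0.3, 0.3]
gripper_width: 0.0876
gripper_force: 0.0
```

Call:
jog_arm(travel=[[0,0,0],[0,0,0],[0,0,0],[0,0,0],[0,0,0],[0,0,0],[0,0,0],[0,0,0],[0,0,0],[0,0,0]], dr=[[0,0,0],[0,0,0],[0,0,0],[0,0,0],[0,0,0],[0,0,0],[0,0,0],[0,0,0],[0,0,0],[0,0,0]], claw=[0.6,0.45,0.4,0.36,0.32,0.28,0.2,0.1,0,0], newtons=50)

```text
time_s: 5.95
tcp_pos: [0.5809, 0.204, 0.0546]
eef_rot: [-180.0, 0.0, -148.5]
contact_force: [0.6, -0.4, -0.5]
gripper_width: 0.0258
gripper_force: 50.0
```

```bash
python3 -c "
from h import *
go([.5828,.2043,.25],-148.5)"
```

```text
t 5.95 tcp [0.58086669 0.2040073  0.05456496] [-1.79996313e+02  1.19254751e-04 -1.48480029e+02] F [ 0.55413469 -0.42730988 -0.50038416] w 0.025849225296533312 49.993693828582764 j [ 37.5  24.1 -18.8   0.  -47.1 -96. ]
travel [-0.0036 -0.0015 -0.3909]
dr [-0.      0.      0.0001]
```

Call:
jog_arm(travel=[[0,0,-0.01],[0,0,-0.04],[0,0,-0.08],[0,0,-0.13],[0,0,-0.18],[0,0,-0.24],[0,0,-0.3],[0,0,-0.35],[0,0,-0.39],[0,0,-0.41]], dr=[[0,0,0],[0,0,0],[0,0,0],[0,0,0],[0,0,0],[0,0,0],[0,0,0],[0,0,0],[0,0,0],[0,0,0]], claw=[0,0,0,0,0,0,0,0,0,0], newtons=58)

```text
time_s: 7.2
tcp_pos: [0.5808, 0.2042, 0.2614]
eef_rot: [180.0, 0.1, -148.5]
contact_force: [0.2, 0.1, -6.6]
gripper_width: 0.0257
gripper_force: 58.0
```

Call:
jog_arm(travel=[[0.007,-0.022,0],[0.024,-0.073,0],[0.054,-0.161,0],[0.088,-0.263,0],[0.122,-0.366,0],[0.157,-0.468,0],[0.191,-0.571,0],[0.22,-0.659,0],[0.238,-0.71,0],[0.245,-0.732,0]], dr=[[0,0,-0.001],[0,0,-0.004],[0,0,-0.009],[0,0,-0.015],[0,0,-0.021],[0,0,-0.027],[0,0,-0.033],[0,0,-0.039],[0,0,-0.042],[0,0,-0.043]], claw=[0,0,0,0,0,0,0,0,0,0])

```text
time_s: 8.45
tcp_pos: [0.6669, -0.1742, 0.2577]
eef_rot: [179.9, -0.1, -133.1]
contact_force: [0.8, 0.8, -5.7]
gripper_width: 0.0261
gripper_force: 58.0
```

```bash
python3 - <<'E'
from h import *
go([.668,-.172,.0976],-133)
c=r.capture("side"); 
w=r.capture("wrist"); im=np.hstack([c["pixels"],w["pixels"]])[:,:,::-1]; cv2.imwrite("pics/two.png",cv2.resize(im,(800,300),interpolation=cv2.INTER_AREA))
for n in["weight1","nut1","foot1","clip1"]: print(n,[(np.round(b["extent"]),round(b["conf"],2)) for b in r.boxes_of(n,"wrist")])
E
```

```text
t 8.45 tcp [ 0.66690892 -0.17419447  0.25771832] [ 1.79868195e+02 -1.05845056e-01 -1.33100614e+02] F [ 0.84057927  0.84102195 -5.66766458] w 0.026115260020824822 57.99359321594238 j [  1.5  21.1   5.6  -0.  -74.6 -44.6]
travel [-0.0053  0.0007  0.3202]
dr [ 0.0004 -0.0003 -0.0003]
weight1 [(array([334., 181., 369., 209.]), 0.97), (array([302., 179., 332., 206.]), 0.96), (array([304., 142., 334., 171.]), 0.66), (array([181., 175., 227., 216.]), 0.22)]
nut1 [(array([184., 175., 225., 213.]), 0.9), (array([223., 135., 261., 176.]), 0.61), (array([413., 224., 438., 238.]), 0.47)]
foot1 [(array([336., 178., 368., 210.]), 0.51)]
clip1 [(array([147., 112., 406., 329.]), 0.67)]
```

View pics/two.png

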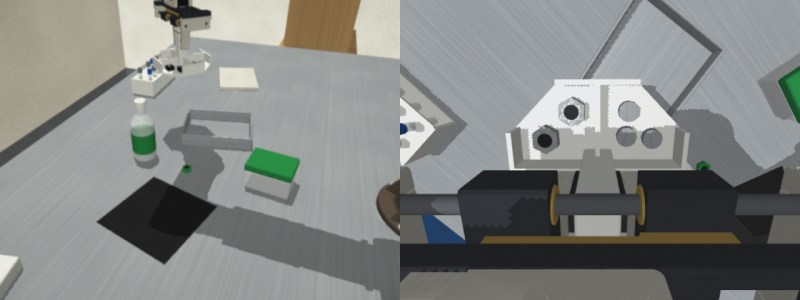

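Wrist view (full-size pixels): the weights sit at (319,157), (317,192) and (352,195), with the lip above them facing the dish. The nuts are at (204,194) and (242,155). The tray hangs straight. Next I descend, then tilt to 18°.

Call:
jog_arm(travel=[[-0.003,0,0.02],[-0.003,0,0.06],[-0.003,0,0.11],[-0.003,0,0.16],[-0.003,0,0.21],[-0.003,0,0.25],[-0.003,0,0.285],[-0.003,0,0.31],[-0.003,0,0.32],[-0.003,0,0.32]], dr=[[0,0,0],[0,0,0],[0,0,0],[0,0,0],[0,0,0],[0,0,0],[0,0,0],[0,0,0],[0,0,0],[0,0,0]], claw=[0,0,0,0,0,0,0,0,0,0])

```text
time_s: 10.0
tcp_pos: [0.6689, -0.1708, 0.0996]
eef_rot: [-180.0, -0.0, -133.0]
contact_force: [-0.8, -0.7, -5.4]
gripper_width: 0.0257
gripper_force: 58.0
```

Call:
jog_arm(travel=[[0.0018,0.0018,-0.004],[0.0037,0.0037,-0.0079],[0.0076,0.0076,-0.0155],[0.0119,0.0119,-0.0227],[0.0164,0.0164,-0.0297],[0.0211,0.0211,-0.0363],[0.0235,0.0235,-0.0395],[0.0261,0.0261,-0.0426],[0.0261,0.0261,-0.0426],[0.0261,0.0261,-0.0426]], dr=[[0.0029,-0.0029,0],[0.0059,-0.0059,0],[0.0118,-0.0118,0],[0.0177,-0.0177,0],[0.0236,-0.0236,0],[0.0295,-0.0295,0],[0.0325,-0.0325,0],[0.0354,-0.0354,0],[0.0354,-0.0354,0],[0.0354,-0.0354,0]], claw=[0,0,0,0,0,0,0,0,0,0])

```text
time_s: 11.25
tcp_pos: [0.6507, -0.1715, 0.1209]
eef_rot: [-167.0, 12.6, -131.5]
contact_force: [-0.4, 0.6, -5.8]
gripper_width: 0.0258
gripper_force: 58.0
```

```bash
cat >> h.py <<'E'
def look():
    s=r.get_state(); M=R.from_euler('xyz',s["eef_rot"],degrees=True); za=-M.as_matrix()[:,2]
    lip=s["tcp_pos"]+M.apply(np.array([54,54,47.6])/1000)
    print("t",round(s["time_s"],2),"tilt",round(np.degrees(np.arccos(za[2])),1),"az",round(np.degrees(np.arctan2(za[1],za[0])),1),"lip",np.round(lip,3),"F",np.round(s["contact_force"],2),"w",round(s["gripper_width"],4),"j",np.round(s["joints"],0))
    c=r.capture("wrist"); H=np.array(c["hand_eye"])
    for n in["weight1","nut1"]:
        out=[]
        for b in r.boxes_of(n,"wrist"):
            e=b["extent"]; u,v=(e[0]+e[2])/2,(e[1]+e[3])/2; z=c["range_z"][int(v),int(u)]
            p=H[:3,:3]@np.array([(u-c["cx"])/c["fx"]*z,-(v-c["cy"])/c["fy"]*z,-z])+H[:3,3]
            q=np.array([p[1],p[0],.0516-p[2]])*1000  # organiser frame mm
            if b["conf"]>.3: out.append((int(u),int(v),round(b["conf"],2),np.round(q).astype(int).tolist()))
        print(n,out)
    return c
E
python3 - <<'E'
from h import *
c=look(); save(c,"w18.png")
E
```

```text
t 11.25 tilt 18.0 az -178.0 lip [ 0.593 -0.174  0.052] F [-0.39  0.58 -5.84] w 0.0258 j [  2.  16. -23.  -0. -32. -45.]
weight1 [(354, 194, 0.97, [50, 24, 15]), (317, 192, 0.62, [26, 25, 15]), (321, 154, 0.57, [28, 49, 15])]
nut1 [(242, 155, 0.96, [-20, 48, 15]), (202, 193, 0.69, [-45, 25, 17])]
```

Call:
jog_arm(travel=[[0.0006,0.0006,-0.0013],[0.0012,0.0012,-0.0027],[0.0018,0.0018,-0.004],[0.0024,0.0024,-0.0053],[0.0037,0.0037,-0.0079],[0.005,0.005,-0.0104],[0.0063,0.0063,-0.013],[0.0076,0.0076,-0.0155],[0.0076,0.0076,-0.0155],[0.0076,0.0076,-0.0155]], dr=[[0.001,-0.001,0],[0.002,-0.002,0],[0.0029,-0.0029,0],[0.0039,-0.0039,0],[0.0059,-0.0059,0],[0.0079,-0.0079,0],[0.0098,-0.0098,0],[0.0118,-0.0118,0],[0.0118,-0.0118,0],[0.0118,-0.0118,0]], claw=[0,0,0,0,0,0,0,0,0,0])

```text
time_s: 12.65
tcp_pos: [0.643, -0.1718, 0.1267]
eef_rot: [-162.5, 16.7, -130.4]
contact_force: [-0.6, -0.1, -5.9]
gripper_width: 0.0259
gripper_force: 58.0
```

```bash
python3 -c "
from h import *
look()"
```

```text
t 12.65 tilt 24.0 az -178.0 lip [ 0.593 -0.174  0.052] F [-0.63 -0.06 -5.85] w 0.0259 j [  2.  13. -29.  -0. -24. -44.]
weight1 [(318, 191, 0.72, [27, 26, 15]), (353, 195, 0.65, [50, 23, 14]), (321, 155, 0.63, [28, 48, 15])]
nut1 [(203, 193, 0.81, [-45, 25, 16]), (242, 153, 0.72, [-20, 50, 17])]
```

Call:
jog_arm(travel=[[0.0006,0.0006,-0.0013],[0.0012,0.0012,-0.0027],[0.0018,0.0018,-0.004],[0.0024,0.0024,-0.0053],[0.0037,0.0037,-0.0079],[0.005,0.005,-0.0104],[0.0063,0.0063,-0.013],[0.0076,0.0076,-0.0155],[0.0076,0.0076,-0.0155],[0.0076,0.0076,-0.0155]], dr=[[0.001,-0.001,0],[0.002,-0.002,0],[0.0029,-0.0029,0],[0.0039,-0.0039,0],[0.0059,-0.0059,0],[0.0079,-0.0079,0],[0.0098,-0.0098,0],[0.0118,-0.0118,0],[0.0118,-0.0118,0],[0.0118,-0.0118,0]], claw=[0,0,0,0,0,0,0,0,0,0])

```text
time_s: 14.05
tcp_pos: [0.6349, -0.172, 0.1316]
eef_rot: [-157.8, 20.7, -128.9]
contact_force: [0.3, -0.4, -5.8]
gripper_width: 0.0257
gripper_force: 58.0
```

```bash
python3 -c "
from h import *
look()"
```

```text
t 14.05 tilt 30.0 az -178.0 lip [ 0.593 -0.174  0.052] F [ 0.29 -0.41 -5.76] w 0.0257 j [  2.  11. -34.  -1. -15. -44.]
weight1 [(354, 193, 0.95, [50, 25, 15]), (322, 154, 0.88, [29, 48, 13]), (320, 191, 0.55, [28, 26, 15])]
nut1 [(243, 152, 0.67, [-19, 50, 16]), (207, 193, 0.56, [-42, 24, 16])]
```

Call:
jog_arm(travel=[[-0.01,-0.01,-0.004],[-0.025,-0.025,-0.0095],[-0.04,-0.04,-0.015],[-0.0484,-0.0484,-0.0183],[-0.0472,-0.0472,-0.021],[-0.046,-0.046,-0.0236],[-0.0447,-0.0447,-0.0262],[-0.0434,-0.0434,-0.0287],[-0.0434,-0.0434,-0.0287],[-0.0434,-0.0434,-0.0287]], dr=[[0,0,0],[0,0,0],[0,0,0],[0,0,0],[0.002,-0.002,0],[0.0039,-0.0039,0],[0.0059,-0.0059,0],[0.0079,-0.0079,0],[0.0079,-0.0079,0],[0.0079,-0.0079,0]], claw=[0,0,0,0,0,0,0,0,0,0])

```text
time_s: 15.45
tcp_pos: [0.6543, -0.1714, 0.1594]
eef_rot: [-154.4, 23.3, -127.6]
contact_force: [0.7, 0.4, -5.4]
gripper_width: 0.0257
gripper_force: 58.0
```

```bash
python3 -c "
from h import *
look()"
```

```text
t 15.45 tilt 34.1 az -178.0 lip [ 0.618 -0.173  0.077] F [ 0.66  0.36 -5.43] w 0.0257 j [  2.  10. -34.  -1. -13. -44.]
weight1 [(343, 165, 0.87, [42, 42, 15]), (353, 123, 0.74, [47, 67, 15]), (382, 168, 0.7, [66, 40, 15])]
nut1 [(225, 171, 0.85, [-30, 39, 16]), (256, 138, 0.76, [-11, 58, 15]), (275, 219, 0.39, [0, 12, 31])]
```

The weights have begun to slide toward the lip, so I hold briefly with a small extra tilt.

Call:
jog_arm(travel=[[0,0,0],[0,0,0],[0,0,0],[0,0,0],[0,0,0],[0,0,0],[0.0006,0.0006,-0.0013],[0.0012,0.0012,-0.0027],[0.0012,0.0012,-0.0027],[0.0012,0.0012,-0.0027]], dr=[[0,0,0],[0,0,0],[0,0,0],[0,0,0],[0,0,0],[0,0,0],[0.001,-0.001,0],[0.002,-0.002,0],[0.002,-0.002,0],[0.002,-0.002,0]], claw=[0,0,0,0,0,0,0,0,0,0])

```text
time_s: 16.85
tcp_pos: [0.6527, -0.1714, 0.16]
eef_rot: [-153.6, 24.0, -127.3]
contact_force: [0.4, 0.3, -4.4]
gripper_width: 0.0254
gripper_force: 58.0
```

```bash
python3 -c "
from h import *
save(look(),'w35.png')"
```

```text
t 16.85 tilt 35.1 az -178.0 lip [ 0.618 -0.173  0.077] F [ 0.42  0.31 -4.44] w 0.0254 j [  2.   9. -34.  -1. -11. -44.]
weight1 [(425, 100, 0.75, [108, 82, -31]), (400, 101, 0.61, [91, 81, -34]), (392, 67, 0.59, [84, 104, -36])]
nut1 [(230, 165, 0.88, [-28, 42, 16]), (257, 139, 0.56, [-11, 58, 17])]
```

View pics/w35.png

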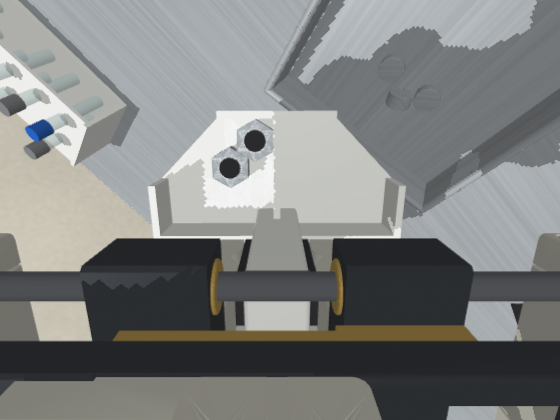

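Wrist view: the weights' compartment is empty and all three weights lie in the dish at (392,67), (399,100) and (427,98). Both nuts are still in place at (255,140) and (230,167). Next: level and lift, then find the mat centre.

Call:
jog_arm(travel=[[-0.003,-0.003,-0.006],[-0.009,-0.009,-0.018],[-0.02,-0.02,-0.04],[-0.032,-0.032,-0.065],[-0.045,-0.045,-0.09],[-0.057,-0.057,-0.115],[-0.07,-0.07,-0.14],[-0.08,-0.08,-0.162],[-0.087,-0.087,-0.175],[-0.089,-0.089,-0.18]], dr=[[-0.002,0.002,0],[-0.007,0.007,0],[-0.015,0.015,0],[-0.025,0.025,0],[-0.0345,0.0345,0],[-0.044,0.044,0],[-0.054,0.054,0],[-0.062,0.062,0],[-0.067,0.067,0],[-0.0689,0.0689,0]], claw=[0,0,0,0,0,0,0,0,0,0])

```text
time_s: 18.25
tcp_pos: [0.6537, -0.1712, 0.2697]
eef_rot: [-180.0, 0.1, -133.0]
contact_force: [0.2, -0.1, -5.4]
gripper_width: 0.0259
gripper_force: 58.0
```

```bash
python3 - <<'E'
from h import *
c=r.capture("top"); im=c["pixels"].max(2)
m=np.zeros(im.shape,np.uint8); m[135:275,100:250]=(im[135:275,100:250]<45)
ct=max(cv2.findContours(m,0,1)[0],key=cv2.contourArea)[:,0]
q=cv2.minAreaRect(np.array([ray(c,a,b,.003)[:2]*1000 for a,b in ct]).astype(np.float32)); print("mat",q)
r.tip_of
print([(np.round(ray(c,*b["at"],.0)*1000),b["conf"]) for b in r.tip_of("mat","top")])
print("weights",[(np.round(b["extent"]),round(b["conf"],2)) for b in r.boxes_of("weight1","top")])
x,y=q[0][0]/1000,q[0][1]/1000
go([x,y,.268],-148.5)
look()
E
```

```text
mat ((605.1013793945312, 330.359130859375), (25.4080810546875, 245.55886840820312), 85.87222290039062)
[]
weights [(array([359., 180., 367., 187.]), 0.53)]
t 18.4 tcp [ 0.65264275 -0.17131491  0.26918571] [-1.79986031e+02  4.18028317e-02 -1.33001504e+02] F [-0.15789599  0.01844351 -6.96338339] w 0.025571469930324657 57.993682622909546 j [  1.8  19.3   4.4  -0.  -75.  -44.8]
travel [-0.6689  0.7538  0.0027]
dr [-0.      0.0001  0.0431]
t 18.4 tilt 0.0 az -151.5 lip [ 0.576 -0.174  0.222] F [-0.16  0.02 -6.96] w 0.0256 j [  2.  19.   4.  -0. -75. -45.]
weight1 []
nut1 [(230, 165, 0.97, [-28, 42, 15]), (256, 139, 0.62, [-11, 58, 16]), (409, 232, 0.49, [186, -86, -207])]
```

```bash
python3 - <<'E'
from h import *
c=r.capture("top")
Q=np.array([ray(c,(a+.5)/5-.5+110,(b+.5)/5-.5+140,.003) for a,b in[(160,42),(617,152),(490,617),(18,498)]])
print(np.round(Q*1000),np.linalg.norm(Q-np.roll(Q,1,0),axis=1)); m=Q.mean(0); print(m)
b=r.boxes_of("mat","top"); print([(x["extent"],x["conf"]) for x in b])
go([m[0],m[1],.268],-148.5)
E
```

```text
[[698. 266.   3.]
 [648.  83.   3.]
 [466. 132.   3.]
 [516. 315.   3.]] [0.18849117 0.18919493 0.18804873 0.18969836]
[0.58232155 0.198992   0.003     ]
[([406.8, 119.7, 421.4, 134.0], 0.41)]
t 18.65 tcp [ 0.65215927 -0.17144284  0.26977481] [-1.79983829e+02  2.19363176e-02 -1.32996894e+02] F [ 0.69048143  0.1070943  -5.47734979] w 0.02564827242056767 57.99359858036041 j [  1.8  19.2   4.4  -0.  -75.1 -44.8]
travel [-0.4466  0.6074  0.0035]
dr [-0.      0.0001  0.0431]
```

Call:
jog_arm(travel=[[-0.013,0.018,0],[-0.045,0.061,0],[-0.098,0.134,0],[-0.161,0.219,0],[-0.223,0.304,0],[-0.286,0.389,0],[-0.348,0.473,0],[-0.402,0.546,0],[-0.433,0.589,0],[-0.447,0.607,0]], dr=[[0,0,0.001],[0,0,0.004],[0,0,0.009],[0,0,0.015],[0,0,0.021],[0,0,0.027],[0,0,0.033],[0,0,0.039],[0,0,0.042],[0,0,0.043]], claw=[0,0,0,0,0,0,0,0,0,0])

```text
time_s: 19.9
tcp_pos: [0.5821, 0.201, 0.2699]
eef_rot: [180.0, 0.0, -148.4]
contact_force: [-0.5, -0.7, -5.1]
gripper_width: 0.0258
gripper_force: 58.0
```

Call:
jog_arm(travel=[[0,0,0],[0,0,0.03],[0,0,0.08],[0,0,0.14],[0,0,0.2],[0,0,0.26],[0,0,0.31],[0,0,0.35],[0,0,0.38],[0,0,0.39]], dr=[[0,0,0],[0,0,0],[0,0,0],[0,0,0],[0,0,0],[0,0,0],[0,0,0],[0,0,0],[0,0,0],[0,0,0]], claw=[0,0,0,0,0,0,0,0,0,0])

```text
time_s: 21.15
tcp_pos: [0.5825, 0.198, 0.0734]
eef_rot: [-180.0, -0.1, -148.5]
contact_force: [-0.7, -0.2, -4.7]
gripper_width: 0.0259
gripper_force: 58.0
```

```bash
python3 -c "
from h import *
go([.5823,.199,.0546],-148.5)"
```

```text
t 21.15 tcp [0.58250077 0.19801307 0.07342505] [-1.79993606e+02 -1.02534100e-01 -1.48526265e+02] F [-0.73358974 -0.21360578 -4.67110333] w 0.025860424603487323 57.993648648262024 j [ 36.9  22.8 -17.8  -0.  -49.5 -95.5]
travel [-0.0008  0.0019  0.0376]
dr [-0.     -0.0003 -0.0001]
```

Call:
jog_arm(travel=[[0,0,0.007],[0,0,0.014],[0,0,0.02],[0,0,0.025],[0,0,0.03],[0,0,0.033],[0,0,0.035],[0,0,0.0365],[0,0,0.0372],[0,0,0.0372]], dr=[[0,0,0],[0,0,0],[0,0,0],[0,0,0],[0,0,0],[0,0,0],[0,0,0],[0,0,0],[0,0,0],[0,0,0]], claw=[0,0,0,0,0,0,0,0,0,0])

```text
time_s: 22.4
tcp_pos: [0.5829, 0.199, 0.0561]
eef_rot: [-180.0, 0.0, -148.5]
contact_force: [0.3, -0.7, -5.2]
gripper_width: 0.0261
gripper_force: 58.0
```

Call:
jog_arm(travel=[[0,0,0.0005],[0,0,0.001],[0,0,0.0015],[0,0,0.002],[0,0,0.002],[0,0,0.002],[0,0,0.002],[0,0,0.002],[0,0,0.002],[0,0,0.002]], dr=[[0,0,0],[0,0,0],[0,0,0],[0,0,0],[0,0,0],[0,0,0],[0,0,0],[0,0,0],[0,0,0],[0,0,0]], claw=[0,0,0,0,0,0,0,0,0,0])

```text
time_s: 23.65
tcp_pos: [0.5829, 0.199, 0.0551]
eef_rot: [180.0, -0.0, -148.5]
contact_force: [-0.6, 0.3, -6.4]
gripper_width: 0.0257
gripper_force: 58.0
```

Call:
jog_arm(travel=[[0,0,0.0005],[0,0,0.001],[0,0,0.0015],[0,0,0.0015],[0,0,0.0015],[0,0,0.0015],[0,0,0.0015],[0,0,0.0015],[0,0,0.0015],[0,0,0.0015]], dr=[[0,0,0],[0,0,0],[0,0,0],[0,0,0],[0,0,0],[0,0,0],[0,0,0],[0,0,0],[0,0,0],[0,0,0]], claw=[0,0,0,0,0,0,0,0,0,0])

```text
time_s: 24.9
tcp_pos: [0.5829, 0.199, 0.0546]
eef_rot: [-180.0, 0.0, -148.5]
contact_force: [-3.7, -0.4, 2.8]
gripper_width: 0.0257
gripper_force: 58.0
```

Contact: the mat now carries the load. I release and rise.

Call:
jog_arm(travel=[[0,0,0],[0,0,0],[0,0,0],[0,0,0],[0,0,0],[0,0,0],[0,0,0],[0,0,0],[0,0,0],[0,0,0]], dr=[[0,0,0],[0,0,0],[0,0,0],[0,0,0],[0,0,0],[0,0,0],[0,0,0],[0,0,0],[0,0,0],[0,0,0]], claw=[0.33,0.38,0.45,0.55,0.7,0.85,1,1,1,1])

```text
time_s: 26.15
tcp_pos: [0.5829, 0.199, 0.0544]
eef_rot: [180.0, 0.0, -148.5]
contact_force: [-0.0, -0.7, -0.3]
gripper_width: 0.0875
gripper_force: 0.0
```

Call:
jog_arm(travel=[[0,0,-0.02],[0,0,-0.05],[0,0,-0.09],[0,0,-0.14],[0,0,-0.19],[0,0,-0.24],[0,0,-0.29],[0,0,-0.32],[0,0,-0.34],[0,0,-0.34]], dr=[[0,0,0],[0,0,0],[0,0,0],[0,0,0],[0,0,0],[0,0,0],[0,0,0],[0,0,0],[0,0,0],[0,0,0]], claw=[1,1,1,1,1,1,1,1,1,1])

```text
time_s: 27.4
tcp_pos: [0.583, 0.1991, 0.2249]
eef_rot: [180.0, 0.0, -148.5]
contact_force: [-0.1, -0.4, -0.2]
gripper_width: 0.0875
gripper_force: 0.0
```

```bash
python3 - <<'E'
from h import *
go([.583,.199,.2])
w=r.capture("wrist"); c=r.capture("side"); im=np.hstack([w["pixels"][20:320,100:450],c["pixels"][120:420,120:470]])[:,:,::-1]; cv2.imwrite("pics/fin.png",im)
E
```

```text
t 27.4 tcp [0.58303188 0.19908715 0.22486744] [ 1.79994980e+02  4.98041965e-02 -1.48476747e+02] F [-0.12159738 -0.35172032 -0.15906519] w 0.08751701316250812 0.0 j [ 37.   15.1  -7.3  -0.  -67.5 -95.5]
travel [ 0.0002 -0.0001  0.0497]
```

View pics/fin.png

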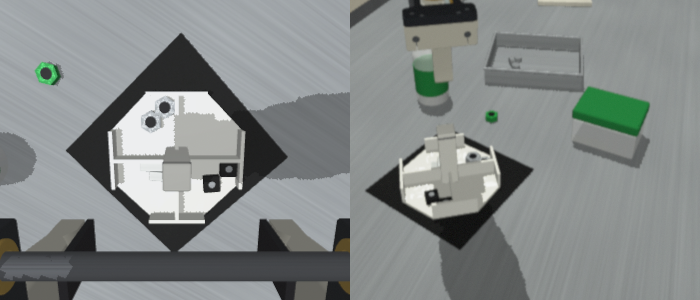

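The final view shows the organiser upright and centred on the mat, with its post at (177,170). Both nuts are at (151,121) and (165,107), and both feet at (211,183) and (229,170). One clip edge shows beside the post at (155,172); the second is hidden behind it. The weights are in the dish at (514,62) in the side half.

```bash
python3 -c "
from h import *
print(r.close_job())"
```

```text
the job is handed in; nothing more can be done
None
```

The job is handed in after about 27 s of robot time: all three weights are in the dish and the organiser is upright, released and centred on its mat; nuts and feet seen in place, but only one clip was visible at the end (the other hidden by the post).

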